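# Centre the ceramic resonator on its support and swing the retainer over it

## Robot

A 7-joint arm with a two-finger parallel gripper is mounted at the origin on a cart in front of the work surface, level with it; the furniture and walls round the work are solid. World frame = base frame: x ahead of the robot, y to its left, z up, the work surface at z = 0. Lengths are in m, angles in rad, forces in N, time in s.
With the tool pointing down it reaches from about 0.4 to 0.925 m from the base axis. Payload 5.6 kg.
Tool frame: the origin (TCP) lies on the mounting face of the last link; the fingertips stand 173 mm ahead of it and the grasp point (between the pads) lies 155 mm ahead of it; z points along the fingers, y is the line along which they close (so a half turn about z gives the same grasp; the last joint's range is limited). The gripper opens to 85 mm and grips with 20 to 120 N. Pads are 22 mm wide; open, the fingers measure 114 mm over their backs; the gripper's body (76 mm by 85 mm) begins 54 mm behind the grasp point. The pads swing forward as they close: fully open they stand 13 mm farther back than shut.
Start: joints at [1.138, 0.468, -0.012, 1.603, 0.006, 1.071, -0.056], TCP at [0.247, -0.601, 0.405] pointing down, gripper open.
Joint ranges: [-2.53, 2.53], [-0.31, 2.02], [-1.57, 1.55], [0.28, 2.44], [-1.29, 4.43], [0.15, 1.84], [-2.92, 2.92]. Speed limits (rad/s): [2.57, 2.57, 3.14, 3.14, 3.14, 3.14, 3.14].

## Interface

Orientations are given as [roll, pitch, yaw] about the fixed x, y, z axes, in that order (R = Rz(yaw) Ry(pitch) Rx(roll)).
In Python, from cell import arm, camera, camera_params, close_job, masks_of, landmark_of, monitor gives the robot as it stands. Calls block until the motion is done:
- arm.move_pose(position, orientation): joint-space move of the TCP to a pose.
- arm.move_straight(position, attitude=None, feed=0.15, stop_force=None): straight line of the TCP; attitude=None keeps the orientation; feed is the mean speed in m/s. With stop_force (N) it stops when the force on the tool has changed by that much, and returns True; else False.
- arm.goto_joints(angles): joint-space move.
- arm.open_gripper() and arm.grab(grasp_force=None): open the fingers fully, or close them until they stop; grasp_force is the grip in N (None keeps the last).
- arm.wait(seconds).
- arm.ik(position, orientation): joint angles nearest the present ones, or None.
- camera(name): name is "side" or "top"; returns (picture, depth): 400x640x3 uint8, red, green, blue; 400x640 float32, m along the optical axis (not along the pixel's ray), 0 where there is no reading.
- camera_params(name): a dict with "vfov" (degrees; the focal length in pixels is half the picture's height over the tangent of half this angle, whatever the lens; pixels are square), "cx", "cy" (the principal point, pixels), "view" (4x4, takes a point from world to camera coordinates). Camera axes: x right, y up, looking along -z (the intrinsics and any distortion apply to the point x, -y, -z); pixel columns grow to the right and rows downward; lengths in m; the calibration is good to about 2 mm. A picture is of the moment at which its call begins. camera_params takes no time and is no camera call.
A pose or a line that the arm cannot do raises arm.Unreachable and nothing moves.
- close_job(): hands the job in; it is judged then, once.
Trained networks look in the newest picture that a camera, given by its name, has taken for a name from the list of things; names that differ only in an ending like _2 or _b are one class to them, and where a whole thing is asked for, a point or a joint stands for the part that bears it (a point fixed in the world has none). Each returns a list of dicts, best first, with "p" (0 to 1); they miss things now and then, are a little off and sometimes report something else, mostly with a low value. They report only what shows in the picture. A call takes as long as a camera call. They do not tell look-alikes from the thing itself.
- masks_of(camera, name): "region" (400x640 bool, what is visible of it) and "bbox" ([centre column, centre row, width, height] in pixels, round what is visible of it).
- landmark_of(camera, name): "centre" ([column, row] in pixels: a listed point, or the origin of a listed thing).
Readings, each from a call of its own:
- monitor.get_t(): time.
- monitor.get_qpos(): joint angles.
- monitor.get_dq(): joint speeds.
- monitor.get_joint_torque(): joint torques, N m.
- monitor.get_eef_pos(): TCP position.
- monitor.get_tcp_rot(): TCP orientation.
- monitor.get_contact_force(): force on the tool from outside, world axes, zero at the start.
- monitor.get_moment(): the same for the moment, N m.
- monitor.get_opening(): finger opening in m.
- monitor.get_grip_force(): force on a finger pad.
Only numpy, scipy, OpenCV 4.12 (cv2) and the standard library are available. Lean on these libraries where they do the work, as an engineer would, in place of code of your own. Each camera call takes 0.05 s, during which the arm holds its last target. There are 200 camera calls.

## Task

The ceramic resonator puck sits off-centre on its narrow support on the round base plate. Nudge it sideways with light taps of the closed fingertips until it is centred on the support to within 3 mm, without lifting, gripping or toppling it; once it stands centred and untouched, push the white retainer arm round by its tab until it stops over the puck, leave the puck centred and level, and do not disturb the parts lying round the plate.

Things in the scene. Friction and masses are not known exactly. Their poses are not given: they have to be found in the camera images.
- puck: The loose resonator: a solid tan ceramic disc, 56 mm diameter, 28 mm tall, about 0.3 kg, resting freely on the support. Origin at the centre of its underside, z up. It slides on the support when nudged and topples if its middle gets more than 15 mm off the support's centre, or if it is pressed down on its overhanging edge.
- base_plate: Fixed round aluminium plate on the desk, 192 mm diameter, 8 mm thick, with a concentric dark gasket ring (162 mm). Origin: centre of its underside. Its x axis points to the retainer's white pivot post, 70 mm from the centre: 13 mm diameter, foot 21 mm, 73 mm high with the arm's boss, a thin steel stop pin (67 mm high) 14 mm beside it; keep the fingers clear of them.
- support_top (a point): Centre of the top face of the white ceramic support: a fixed round column of 30 mm diameter (foot 40 mm) in the middle of the base plate, its top 20 mm above the plate and 28 mm above the desk. The puck must be centred over this point. Axes as the base plate's.
- pivot (a point): The retainer's vertical pivot axis on top of the post, at the height of the arm's underside (59 mm above the desk, 3 mm above the puck's top). Axes as the base plate's.
- retainer (a joint): Angle of the white retainer arm about its pivot. At 0 it stands against its stop and points from the post to the middle of the plate, so its round end lies over the support; positive values are swung out, anticlockwise seen from above, up to 2.7 (at 1.57 the arm points along the base plate's -y). Stiff enough to stay where left, turns under about 1 N at the tab.
- tab (a point): Middle of the retainer's upright finger tab: a white rib 30 mm long (along the arm), 5 mm thick, 22 mm high, from 8 mm to 30 mm above the arm's underside (67 to 89 mm above the desk), 36 mm from the pivot. The arm is 13 mm wide and 79 mm long from the pivot to its far end. x axis: along the arm towards the pivot.
- adaptor: Bystander: small grey coax adaptor standing on end beside the plate, 18x20x32 mm, origin at the centre of its underside.
- dust_cap: Bystander: low grey knurled screw cap beside the plate, 26 mm diameter, 14 mm tall, origin at the centre of its underside.
- pen: Bystander: white ball pen lying on the desk, 145 mm long and 11 mm thick, origin at its middle on the desk, long axis along its y.
Mind the look-alikes: they are no part of the job. Leave any orange look-alike of the puck alone.

How it is judged:
By the outcome, as a careful person would: the job done as asked, in the order asked, and still so for the second after the job is handed in, with the robot touching nothing.
It also fails if it takes over 64 s, if anything falls off the work surface, if the arm or the gripper's body presses on something with over 40 N, if the wrist force passes 120 N, or if a joint passes its speed limit or range.

## Working session

There is one attempt and no reset: what is moved stays moved. The work goes in short steps, each a Python script; the robot and the scene stay as the last script left them, time stands still between calls to the robot, and variables do not carry over. Pictures are saved under pics/ and viewed, at most 10 in all, crops included, and the job is handed in when it is done.

```bash
mkdir -p pics; ls; cat > h.py <<'E'
import numpy as np, cv2
from cell import arm, camera, camera_params, close_job, masks_of, landmark_of, monitor
def par(n):
    p=camera_params(n); f=200/np.tan(np.radians(p["vfov"])/2)
    return p,f,np.array(p["view"])
def ray_z(n,uv,z):
    """world point at height z seen at pixel uv"""
    p,f,V=par(n); R=V[:3,:3]; t=V[:3,3]
    d=R.T@np.array([(uv[0]-p["cx"])/f,-(uv[1]-p["cy"])/f,-1]); o=-R.T@t
    return o+d*(z-o[2])/d[2]
def proj(n,P):
    p,f,V=par(n); c=V[:3,:3]@np.asarray(P,float)+V[:3,3]
    return np.array([p["cx"]+f*c[0]/-c[2], p["cy"]-f*c[1]/-c[2]])
def cloud(n,depth):
    p,f,V=par(n); v,u=np.mgrid[0:400,0:640]
    c=np.stack([(u-p["cx"])/f*depth,-(v-p["cy"])/f*depth,-depth],-1)
    return (c-V[:3,3])@V[:3,:3]
def save(n,img): cv2.imwrite("pics/"+n,img[:,:,::-1])
E
python3 - <<'E'
from h import *
for n in("side","top"):
    print(n,{k:np.round(v,3).tolist() for k,v in camera_params(n).items() if k in("vfov","cx","cy","view")}, [k for k in camera_params(n)])
    im,d=camera(n); save(n+"0.png",im)
    for k in["puck","base_plate","support_top","pivot","tab","adaptor","dust_cap","pen"]:
        print(k,[(round(r["p"],2),np.round(r["centre"],1).tolist()) for r in landmark_of(n,k)][:3])
print(monitor.get_t(), monitor.get_tcp_rot())
E
```

```text
pics
side {'vfov': 47.701, 'cx': 308.159, 'cy': 197.299, 'view': [[-0.931, -0.365, 0.013, 0.507], [0.135, -0.312, 0.94, -0.176], [-0.34, 0.877, 0.34, -0.833], [0.0, 0.0, 0.0, 1.0]]} ['vfov', 'cx', 'cy', 'view']
puck [(0.95, [322.2, 221.0]), (0.79, [346.6, 277.2])]
base_plate [(0.74, [319.6, 218.9]), (0.63, [317.8, 231.9])]
support_top [(0.95, [317.1, 220.9])]
pivot []
tab [(0.46, [291.0, 190.5])]
adaptor [(0.55, [299.8, 254.4])]
dust_cap [(0.64, [260.9, 246.4]), (0.41, [290.9, 188.8])]
pen [(0.7, [287.5, 202.0]), (0.66, [379.8, 213.4])]
top {'vfov': 42.738, 'cx': 321.79, 'cy': 196.039, 'view': [[0.002, -1.0, 0.007, -0.043], [0.993, 0.003, 0.121, -0.538], [-0.121, 0.007, 0.993, -1.022], [0.0, 0.0, 0.0, 1.0]]} ['vfov', 'cx', 'cy', 'view']
puck [(0.97, [332.2, 193.3]), (0.6, [251.6, 254.1])]
base_plate [(0.58, [333.5, 190.5])]
support_top [(0.93, [332.2, 189.2])]
pivot [(0.83, [339.5, 153.8])]
tab [(0.77, [358.6, 142.3])]
adaptor [(0.64, [264.6, 200.3])]
dust_cap [(0.7, [277.2, 153.9])]
pen [(0.66, [410.2, 245.5])]
0.9 [3.14156923e+00 6.65283079e-05 3.89720394e-01]
```

View pics/top0.png

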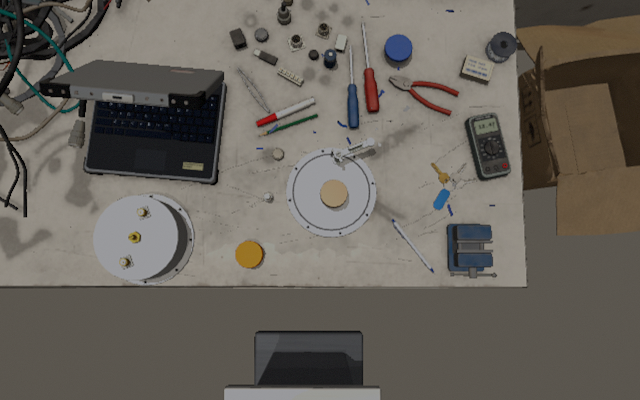

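View pics/side0.png

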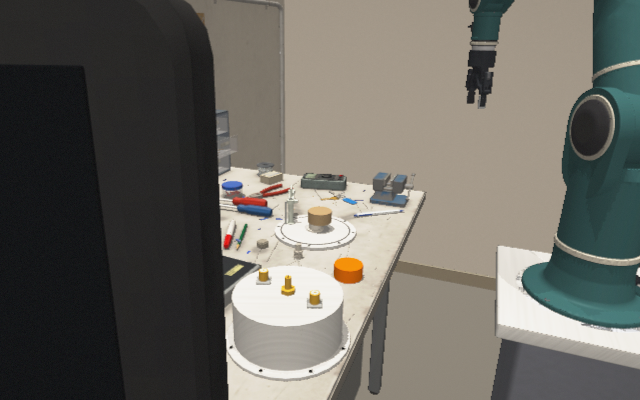

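```bash
cat > meas.py <<'E'
from h import *
def fit_circle(P):
    A=np.c_[2*P,np.ones(len(P))]; s=np.linalg.lstsq(A,(P**2).sum(1),rcond=None)[0]
    return s[:2],np.sqrt(s[2]+s[:2]@s[:2])
def edge_circle(g,c,r0,z,n="top",w=.006,lo=True,bad=None):
    """radial sub-pixel search of the strongest edge about the circle (c,r0) at height z"""
    c=np.array(c,float); g=g.astype(np.float32)
    for it in range(4):
        pts=[]; rs=np.arange(r0-w,r0+w,.0003)
        for a in np.linspace(0,2*np.pi,180,endpoint=False):
            u=np.array([np.cos(a),np.sin(a)])
            if bad is not None and bad(a): continue
            uv=np.array([proj(n,[*(c+r*u),z]) for r in (rs[0],rs[-1])])
            t=np.linspace(0,1,len(rs))[:,None]; q=(uv[0]*(1-t)+uv[1]*t).astype(np.float32)
            v=cv2.remap(g,q[:,:1],q[:,1:],cv2.INTER_LINEAR).ravel()
            v=cv2.GaussianBlur(v[:,None],(1,7),0).ravel()
            d=np.gradient(v); d=d if lo else -d
            k=d.argmax()
            ww=np.clip(d,0,None)*(abs(np.arange(len(d))-k)<8); 
            if d[k]>.3: pts.append(c+u*(ww@rs)/ww.sum())
        P=np.array(pts); c1,r=fit_circle(P)
        for _ in range(4):
            e=abs(np.hypot(*(P-c1).T)-r); k=e<max(.0006,2*np.median(e)); c1,r=fit_circle(P[k])
        c=c1
    return c,r,k.sum(),np.median(e)
E
python3 - <<'E'
from meas import *
im,d=camera("top")
W=cloud("top",d)
print("cam",-par("top")[2][:3,:3].T@par("top")[2][:3,3])
for k,z in [("base_plate",.0),("support_top",.028),("puck",.028),("pivot",.059),("tab",.078),("adaptor",0),("dust_cap",0),("pen",0)]:
    print(k,ray_z("top",landmark_of("top",k)[0]["centre"],z).round(4))
s=W[150:230,290:380]; 
for a,b in[(.05,.062),(.004,.012),(.062,.1)]:
    m=(W[...,2]>a)&(W[...,2]<b); m[:140]=0;m[240:]=0;m[:,:285]=0;m[:,385:]=0
    print(a,m.sum(),W[m].mean(0).round(4),W[m].min(0).round(3),W[m].max(0).round(3))
g=cv2.cvtColor(im,cv2.COLOR_RGB2GRAY)
c=ray_z("top",[332,192],.008)[:2]
for lo in(True,False): print("gasket",edge_circle(g,c,.081,.008,lo=lo)); 
print("plate",edge_circle(g,c,.096,.008,lo=False,w=.008))
hsv=cv2.cvtColor(im,cv2.COLOR_RGB2HSV)
cp=ray_z("top",[334,194],.056)[:2]
print("puck sat",edge_circle(hsv[...,1],cp,.028,.056,lo=False,w=.007))
print("puck gray",edge_circle(g,cp,.028,.056,lo=False,w=.007))
x=cv2.resize(im[130:240,280:390],None,fx=5.4,fy=5.4,interpolation=cv2.INTER_CUBIC); save("crop1.png",x)
E
```

```text
cam [ 0.40990713 -0.03441915  1.07948552]
base_plate [ 0.5501 -0.0667  0.    ]
support_top [ 0.5544 -0.0584  0.028 ]
puck [ 0.5438 -0.0675  0.028 ]
pivot [ 0.6189 -0.0681  0.059 ]
tab [ 0.6316 -0.113   0.078 ]
adaptor [0.5288 0.0769 0.    ]
dust_cap [0.6297 0.0522 0.    ]
pen [ 0.4444 -0.2314  0.    ]
0.05 592 [ 0.5421 -0.0647  0.055 ] [ 0.513 -0.145  0.05 ] [ 0.639 -0.038  0.062]
0.004 5252 [ 0.5476 -0.06    0.0075] [ 0.455 -0.173  0.004] [0.663 0.035 0.012]
0.062 308 [ 0.6286 -0.1021  0.0704] [ 0.603 -0.147  0.062] [ 0.649 -0.06   0.091]
gasket (array([ 0.55096978, -0.06094112]), np.float64(0.0825685767828112), np.int64(169), np.float64(0.00017599834429900263))
gasket (array([ 0.55100389, -0.06094745]), np.float64(0.07878238169283691), np.int64(171), np.float64(0.0002075581232641871))Traceback (most recent call last):
  File "<stdin>", line 14, in <module>
  File "meas.py", line 13, in edge_circle
    uv=np.array([proj(n,[*(c+r*u),z]) for r in (rs[0],rs[-1])])
                 ~~~~^^^^^^^^^^^^^^^^
  File "h.py", line 12, in proj
    p,f,V=par(n); c=V[:3,:3]@np.asarray(P,float)+V[:3,3]
          ~~~^^^
  File "h.py", line 4, in par
    p=camera_params(n); f=200/np.tan(np.radians(p["vfov"])/2)
ValueError: time passes only in moves, steps and waits
```

```bash
sed -i 's/^def par(n):/import functools\n@functools.lru_cache\ndef par(n):/' h.py
python3 - <<'E'
from meas import *
im,d=camera("top"); np.save("d0.npy",d); cv2.imwrite("im0.png",im)
W=cloud("top",d)
g=cv2.cvtColor(im,cv2.COLOR_RGB2GRAY)
c=np.array([.551,-.061])
print("plate",edge_circle(g,c,.096,.008,lo=False,w=.008))
hsv=cv2.cvtColor(im,cv2.COLOR_RGB2HSV)
cp=ray_z("top",[334,194],.056)[:2]
print("puck sat",edge_circle(hsv[...,1],cp,.028,.056,lo=False,w=.007))
print("puck gray",edge_circle(g,cp,.028,.056,lo=False,w=.007))
m=(W[...,2]>.05)&(W[...,2]<.06)&(np.hypot(*(W[...,:2]-cp).transpose(2,0,1))<.04)
P=W[m]; print("depth puck",m.sum(),P.mean(0),(P.min(0)+P.max(0))/2,np.ptp(P,0))
x=cv2.resize(im[130:240,280:390],None,fx=5.4,fy=5.4,interpolation=cv2.INTER_CUBIC); save("crop1.png",x)
print(monitor.get_t())
E
```

```text
plate (array([ 0.55123443, -0.06104697]), np.float64(0.09470040716140488), np.int64(130), np.float64(0.00036679439843192996))
puck sat (array([ 0.54075595, -0.06479075]), np.float64(0.027999389945614787), np.int64(151), np.float64(0.0003051017459225272))
puck gray (array([ 0.54059653, -0.06488444]), np.float64(0.0259471889503098), np.int64(134), np.float64(0.000307226126206565))
depth puck 582 [ 0.54075318 -0.06433901  0.05490709] [ 0.54069357 -0.06410279  0.05490532] [0.05502453 0.05271037 0.00956705]
1.4
```

View pics/crop1.png

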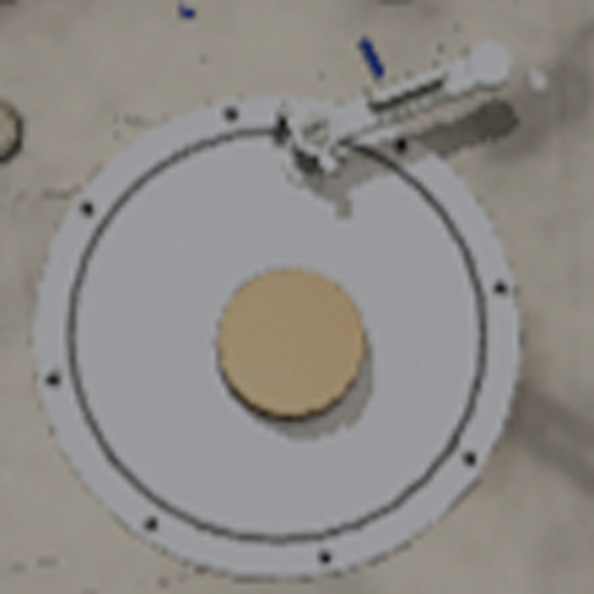

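The overhead crop shows the plate centred near pixel (332,192) and the puck at about (334,194). The puck is offset roughly 11 mm towards the robot. The retainer arm points up and right to (371,141), at an angle of about 2.06 rad. Next I move in for the first short nudge.

```bash
cat >> meas.py <<'E'
def look(tag=None):
    im,d=camera("top"); hsv=cv2.cvtColor(im,cv2.COLOR_RGB2HSV); g=cv2.cvtColor(im,cv2.COLOR_RGB2GRAY)
    c=edge_circle(g,[.551,-.061],.0825,.008,lo=True)
    m=(hsv[...,1]>90)&(hsv[...,0]<25); m[:170]=0;m[215:]=0;m[:,310:][:, 50:]=0;m[:,:305]=0
    v,u=np.nonzero(m); p0=ray_z("top",[u.mean(),v.mean()],.054)[:2]
    p=edge_circle(hsv[...,1],p0,.028,.056,lo=False,w=.007)
    print("plate",c[0].round(4),"puck",p[0].round(4),"r",p[1].round(4),p[2],"off mm",((p[0]-c[0])*1e3).round(2),"t",monitor.get_t())
    if tag: save(tag,im)
    return c[0],p[0]
E
python3 - <<'E'
from meas import *
arm.grab(20)
c=np.array([.5510,-.0610]); p=np.array([.5407,-.0648])
d=(c-p)/np.hypot(*(c-p)); yaw=np.arctan2(d[1],d[0])
T=lambda q,back,tip: [*(q-d*(.039+back)),tip+.173]
arm.move_pose(T(p,.018,.13),[np.pi,0,yaw]); print(monitor.get_t(),monitor.get_eef_pos())
arm.move_straight(T(p,.018,.036))
hit=arm.move_straight(T(c,.006,.036),feed=.03)
print(monitor.get_eef_pos(),monitor.get_contact_force(),monitor.get_t())
arm.move_straight(T(p,.018,.036)); 
look("n1.png")
E
```

```text
4.25 [ 0.487355   -0.08552506  0.30311924]
[ 0.50832258 -0.07671054  0.20880377] [-2.79333701 -1.22217595  2.40464683] 5.9417meas.py:30: RuntimeWarning: Mean of empty slice.
  v,u=np.nonzero(m); p0=ray_z("top",[u.mean(),v.mean()],.054)[:2]
  ret = ret.dtype.type(ret / rcount)
Traceback (most recent call last):
  File "meas.py", line 31, in look
    p=edge_circle(hsv[...,1],p0,.028,.056,lo=False,w=.007)
  File "meas.py", line 21, in edge_circle
    P=np.array(pts); c1,r=fit_circle(P)
                          ~~~~~~~~~~^^^
  File "meas.py", line 3, in fit_circle
    A=np.c_[2*P,np.ones(len(P))]; s=np.linalg.lstsq(A,(P**2).sum(1),rcond=None)[0]
                                                      ~~~~~~~~~~^^^
numpy.exceptions.AxisError: axis 1 is out of bounds for array of dimension 1
```

```bash
sed -i 's/    im,d=camera("top"); hsv=/    im,d=camera("top"); tag and save(tag,im); hsv=/; s/(hsv\[...,1\]>90)/(hsv[...,1]>60)/' meas.py
python3 - <<'E'
from meas import *
p=monitor.get_eef_pos(); r=monitor.get_tcp_rot()
arm.move_straight([p[0],p[1],.32],feed=.25)
arm.move_pose([.42,-.28,.32],r)
look("n1.png")
E
```

```text
plate [ 0.551  -0.0609] puck [ 0.5419 -0.0644] r 0.0279 161 off mm [-9.1  -3.45] t 7.775
```

View pics/n1.png

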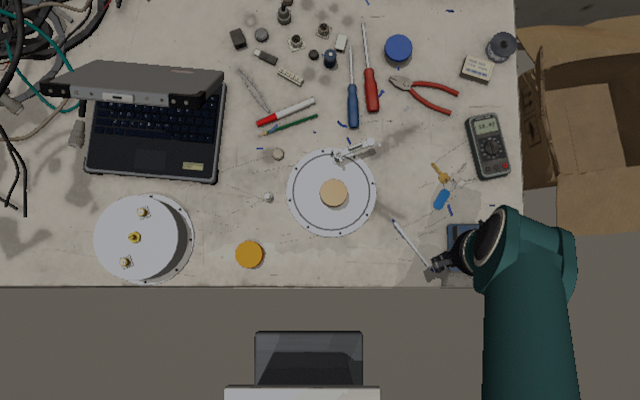

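The view is clear. The puck at (333,193) moved 1.3 mm, which puts the contact face at 35.7 mm from the puck centre instead of my assumed 39 mm. I'll repeat the push with that value.

```bash
cat > nudge.py <<'E'
from meas import *
def nudge(c,p,short,reach=.0357):
    d=(c-p)/np.hypot(*(c-p)); yaw=np.arctan2(d[1],d[0])
    T=lambda q,back,tip: [*(q-d*(reach+back)),tip+.173]
    arm.move_pose(T(p,.018,.13),[np.pi,0,yaw])
    arm.move_straight(T(p,.018,.036),feed=.2)
    arm.move_straight(T(p,.003,.036),feed=.1)
    arm.move_straight(T(c,short,.036),feed=.02); arm.wait(.2)
    print(monitor.get_eef_pos(),np.array(T(c,short,.036)),monitor.get_contact_force())
    arm.move_straight(T(p,.018,.036)); arm.move_straight(T(p,.018,.14),feed=.25)
    arm.move_pose([.42,-.28,.32],[np.pi,0,yaw])
    return look()
E
python3 - <<'E'
from nudge import *
nudge(np.array([.551,-.0610]),np.array([.5419,-.0644]),.0015)
E
```

```text
[ 0.51606642 -0.07409113  0.20894502] [ 0.51615284 -0.07401982  0.209     ] [-2.50881609 -1.52598763  1.71595772]
plate [ 0.551  -0.0609] puck [ 0.5496 -0.0615] r 0.028 147 off mm [-1.43 -0.53] t 12.2417
```

```bash
python3 - <<'E'
from nudge import *
nudge(np.array([.551,-.0610]),np.array([.5496,-.0615]),.0002)
im,d=camera("top"); W=cloud("top",d)
# retainer: pivot and arm axis from depth above the arm's underside
m=(W[...,2]>.055)&(W[...,2]<.1)&(W[...,0]>.59)&(W[...,0]<.68)&(W[...,1]>-.16)&(W[...,1]<-.03)
P=W[m]; print(m.sum(),P.min(0).round(3),P.max(0).round(3))
for k,z in [("pivot",.073),("tab",.078)]: 
    for r in landmark_of("top",k)[:2]: print(k,r["p"],r["centre"],ray_z("top",r["centre"],z).round(4))
tip=ray_z("top",[280+490/5.4,130+62/5.4],.067); print("tip centre",tip)
t=P[P[:,2]>.080]; print("tab pts",len(t),t.mean(0),t.min(0),t.max(0))
E
```

```text
[ 0.51710098 -0.07310431  0.20893968] [ 0.51719147 -0.07307448  0.209     ] [-0.91667192 -0.50958113  0.30889264]
plate [ 0.551  -0.0609] puck [ 0.551  -0.0609] r 0.028 141 off mm [-0.04  0.04] t 16.35
329 [ 0.603 -0.147  0.059] [ 0.653 -0.06   0.091]
pivot 0.67 [338.0, 155.0] [ 0.6159 -0.0736  0.073 ]
pivot 0.3 [411.9, 245.3] [ 0.436  -0.2183  0.073 ]
tab 0.89 [357.3, 145.3] [ 0.6347 -0.112   0.078 ]
tip centre [ 0.64512497 -0.14016303  0.067     ]
tab pts 46 [ 0.63128654 -0.10628485  0.08676292] [ 0.62420489 -0.12058461  0.08036597] [ 0.63732444 -0.09291762  0.0913223 ]
```

The puck is now centred to within 0.1 mm. Next I check whether the sweep behind the tab is reachable.

```bash
cat > sweep.py <<'E'
from meas import *
C=np.array([.551,-.061]); a0=np.radians(-10.4); PV=C+.07*np.array([np.cos(a0),np.sin(a0)])
TIP=.073
def pose(phi,s,flip,r=.041,tip=TIP):
    """tool beside the tab when the retainer stands at phi; s = tool axis to arm's middle plane, anticlockwise side"""
    th=a0+np.pi+phi; u=np.array([np.cos(th),np.sin(th)]); n=np.array([-u[1],u[0]])
    y=th-np.pi/2+(np.pi if flip else 0)
    return [*(PV+r*u+s*n),tip+.173],[np.pi,0,(y+np.pi)%(2*np.pi)-np.pi]
E
python3 - <<'E'
from sweep import *
print(PV,monitor.get_qpos())
for f in(0,1):
    for phi in(2.13,1.6,1.,.5,0,-.1):
        q=arm.ik(*pose(phi,.0135,f)); print(f,phi,np.round(pose(phi,.0135,f)[0],3),None if q is None else np.round(q,2))
E
```

```text
[ 0.61985    -0.07363634] [ 0.7678326   0.36131419 -0.29764107  2.01137416  0.14569483  0.78905817
 -0.83902293]
0 2.13 [ 0.648 -0.107  0.246] [ 0.88  1.19 -1.34  1.64  1.19  1.33  1.28]
0 1.6 [ 0.627 -0.116  0.246] [ 0.69  0.82 -0.82  1.7   0.71  0.95  1.01]
0 1.0 [ 0.602 -0.113  0.246] [ 0.63  0.73 -0.7   1.77  0.6   0.87  0.48]
0 0.5 [ 0.585 -0.099  0.246] [ 0.55  0.67 -0.59  1.82  0.5   0.8   0.03]
0 0 [ 0.577 -0.08   0.246] [ 0.46  0.63 -0.51  1.85  0.42  0.77 -0.45]
0 -0.1 [ 0.577 -0.075  0.246] [ 0.44  0.62 -0.49  1.86  0.41  0.76 -0.55]
1 2.13 [ 0.648 -0.107  0.246] [ 0.35  0.69 -0.33  1.67  0.28  0.83 -1.3 ]
1 1.6 [ 0.627 -0.116  0.246] [ 0.28  0.65 -0.21  1.73  0.18  0.78 -1.73]
1 1.0 [ 0.602 -0.113  0.246] [ 0.19  0.6  -0.08  1.8   0.07  0.74 -2.25]
1 0.5 [ 0.585 -0.099  0.246] [ 0.09  0.57  0.03  1.85 -0.02  0.71 -2.69]
1 0 [ 0.577 -0.08   0.246] [-0.69  0.87  1.11  1.93 -0.96  1.   -2.44]
1 -0.1 [ 0.577 -0.075  0.246] [-0.78  1.08  1.33  1.93 -1.16  1.2  -2.41]
```

```bash
python3 - <<'E'
from sweep import *
arm.move_pose(*pose(.6,.03,0,tip=.15)); arm.move_pose(*pose(1.5,.03,0,tip=.15)); arm.move_pose(*pose(2.13,.032,0,tip=.15))
print(monitor.get_qpos().round(2),monitor.get_t())
st=arm.move_straight(pose(2.13,.032,0)[0],feed=.1,stop_force=5); print("down",st)
if not st:
    st=arm.move_straight(pose(2.13,.0135,0)[0],feed=.05,stop_force=6)
    for phi in np.arange(2.0,1.15,-.12):
        if st: break
        st=arm.move_straight(*pose(phi,.0135,0),feed=.05,stop_force=6)
        print(round(phi,2),st,monitor.get_contact_force().round(1),monitor.get_t())
im,_=camera("side"); x=cv2.resize(im[140:270,220:420],None,fx=4,fy=4,interpolation=cv2.INTER_CUBIC); save("s1.png",x)
E
```

```text
[ 0.71  0.83 -0.97  1.56  0.73  1.15  1.53] 18.8333
down False
2.0 False [ 0.7 -0.3 -1.2] 20.55
1.88 False [-0.2  0.4  0.6] 20.8167
1.76 False [-0.7 -0.  -0. ] 21.0833
1.64 False [-1.1 -0.3  0.5] 21.35
1.52 False [ 0.5 -0.8  0.7] 21.6167
1.4 False [-0.2  0.6 -0.5] 21.8833
1.28 False [-0.4 -0.2  0.6] 22.15
1.16 False [-0.2 -0.9  0.2] 22.4167
```

View pics/s1.png

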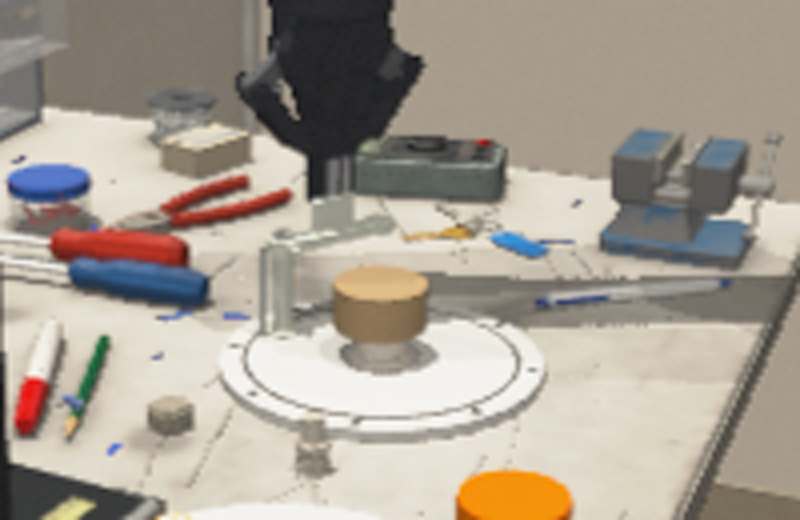

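The side crop shows the closed fingers behind the white tab at (335,210) and the retainer swung part-way round. The puck stands level on its support at (380,300). I'll continue the sweep to the stop.

```bash
python3 - <<'E'
from sweep import *
for phi in np.arange(1.04,-.36,-.1):
    st=arm.move_straight(*pose(phi,.0135,0),feed=.04 if phi>.3 else .02,stop_force=5)
    f=monitor.get_contact_force(); print(round(phi,2),st,f.round(1),round(monitor.get_t(),2))
    if st or (phi<.2 and np.hypot(f[0],f[1])>5): break
im,_=camera("side"); x=cv2.resize(im[140:270,220:420],None,fx=4,fy=4,interpolation=cv2.INTER_CUBIC); save("s2.png",x)
E
```

```text
1.04 False [-1.  -0.   0.4] 22.75
0.94 False [ 0.1 -0.5  0.3] 23.01
0.84 False [-1.1 -0.6 -0.3] 23.27
0.74 False [ 0.5 -0.8  1.1] 23.52
0.64 False [ 0.1 -0.7 -0.2] 23.78
0.54 False [ 0.3 -0.1  0.5] 24.04
0.44 False [ 0.6 -0.9 -1. ] 24.3
0.34 False [0.5 1.  0.2] 24.56
0.24 False [1.2 1.1 0.2] 24.93
0.14 False [-0.6  0.2  0.3] 25.29
0.04 False [0.2 0.3 0.2] 25.66
-0.06 False [ 0.6 -0.4 -0.5] 26.02
-0.16 True [ 0.6 -0.4 -0.2] 26.23
```

View pics/s2.png

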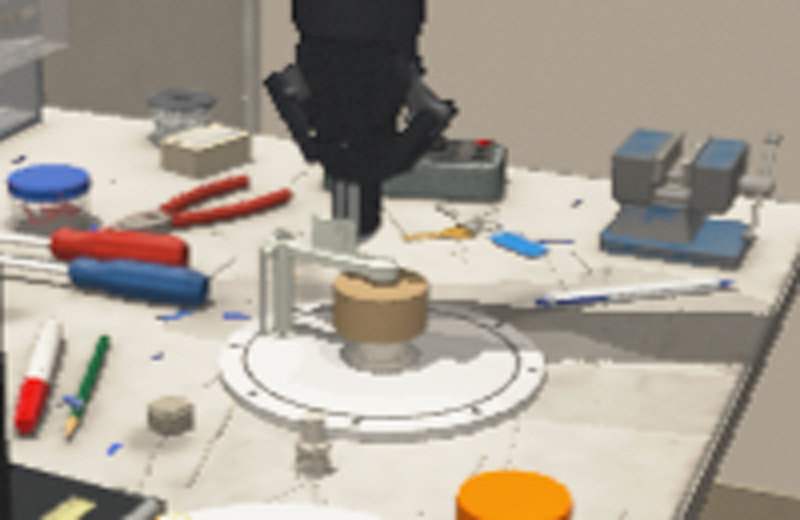

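The arm's round end now lies over the puck at (385,270). I'll press once more to confirm it is on the stop, then withdraw and look.

```bash
python3 - <<'E'
from sweep import *
p=np.array(monitor.get_eef_pos()); th=a0+np.pi; n=np.array([-np.sin(th),np.cos(th),0])
st=arm.move_straight(p-.006*n,feed=.015,stop_force=5); q=np.array(monitor.get_eef_pos())
print(st,((q-p)@n*1e3).round(2),monitor.get_contact_force().round(1))
arm.move_straight(q+.03*n); q=q+.03*n
arm.move_straight([q[0],q[1],.33],feed=.25); arm.move_pose([.42,-.28,.32],[np.pi,0,.38]); 
c,_=look()
im,d=camera("top"); x=cv2.resize(im[130:240,280:390],None,fx=5.4,fy=5.4,interpolation=cv2.INTER_CUBIC); save("t2.png",x)
im,_=camera("side"); x=cv2.resize(im[140:270,220:420],None,fx=4,fy=4,interpolation=cv2.INTER_CUBIC); save("s3.png",x)
E
```

```text
True -0.31 [ 0.3 -1.8 -0.1]
plate [ 0.551  -0.0609] puck [ 0.5508 -0.0608] r 0.0281 145 off mm [-0.24  0.14] t 28.3583
```

View pics/t2.png

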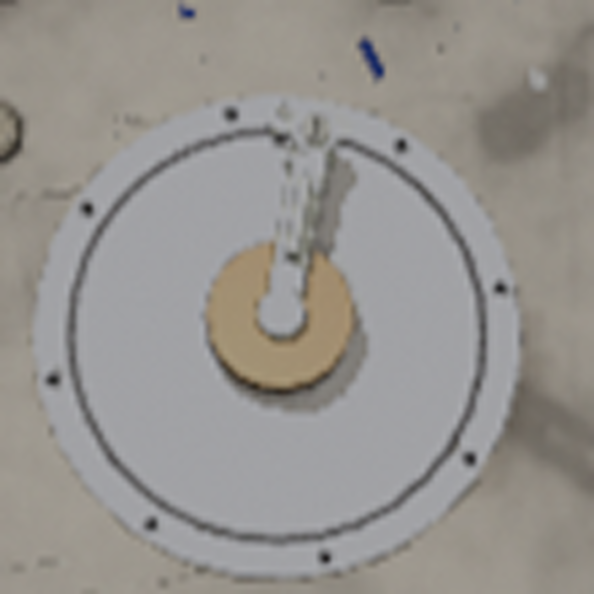

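View pics/s3.png

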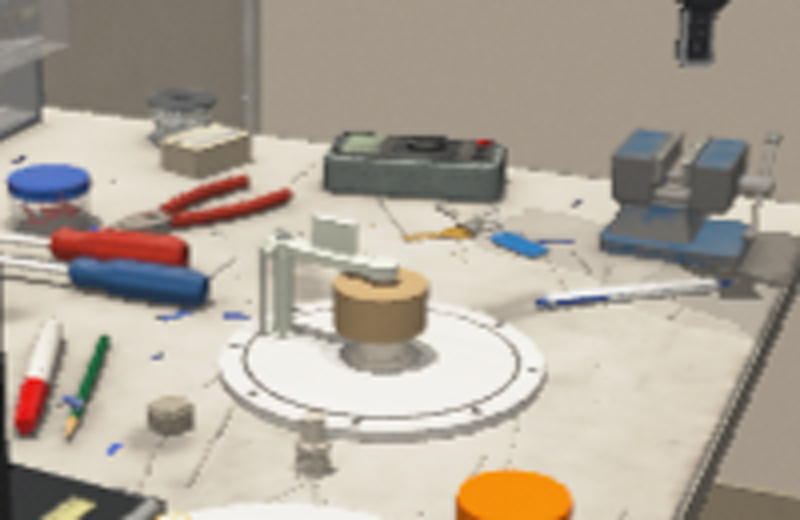

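The retainer's round end sits over the middle of the puck at (281,312). The second press met the stop after 0.3 mm. The puck is level and within about 0.3 mm of centre, and the parts round the plate look undisturbed.

```bash
python3 -c "
from cell import close_job
print(close_job())"
```

```text
the job is handed in; nothing more can be done
None
```

The puck stands level and within about 0.3 mm of the support's centre, the retainer is against its stop over the puck, no surrounding parts appear disturbed, and the job was handed in at about 28 s.

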